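# Bridge the next joint with a block from the inclined pocket tray

### The arm

A 6-joint arm with a two-finger parallel gripper is mounted at the origin on the work surface. World frame = base frame: x ahead of the robot, y to its left, z up, the work surface at z = 0. Lengths are in m, angles in rad, forces in N, time in s.
With the tool pointing down it reaches from about 0.275 to 0.825 m from the base axis. Payload 4.9 kg.
Tool frame: the origin (TCP) lies midway between the tips of the shut fingers; the grasp point (between the pads) lies 19 mm behind it; z points along the fingers, y is the line along which they close (so a half turn about z gives the same grasp; the last joint's range is limited). The gripper opens to 85 mm and grips with 20 to 120 N. Pads are 22 mm wide; open, the fingers measure 114 mm over their backs; the gripper's body (76 mm by 85 mm) begins 54 mm behind the grasp point. The pads swing forward as they close: fully open they stand 13 mm farther back than shut.
Start: joints at [1.14, 0.326, -0.193, 1.052, 0, 1.437], TCP at [0.161, 0.526, 0.231] pointing down, gripper open.
Joint ranges: [-2.65, 2.65], [-0.97, 1.79], [-1.3, 1.35], [-1.93, 2.1], [-1.47, 1.37], [-3.14, 3.14]. Speed limits (rad/s): [2.57, 2.57, 3.14, 3.14, 3.14, 3.14].

### API

Orientations are given as a unit quaternion [x, y, z, w].
In Python, from workcell import arm gives the robot as it stands. Calls block until the motion is done:
- arm.movep(position, orientation): joint-space move of the TCP to a pose.
- arm.servo_line(position, frame=None, v=0.15, until_force=None): straight line of the TCP; frame=None keeps the orientation; v is the mean speed in m/s. With until_force (N) it stops when the force on the tool has changed by that much, and returns True; else False.
- arm.goto_joints(angles): joint-space move.
- arm.move_gripper(opening, force=None): opening from 0.0 (shut) to 1.0 (fully open); force is the grip in N (None keeps the last); returns when the fingers have stopped.
- arm.wait(seconds).
- arm.ik(position, orientation): joint angles nearest the present ones, or None.
- arm.capture(name): name is "side" or "top"; returns the picture (420x560x3 uint8, blue, green, red); there is no depth.
- arm.camera_model(name): a dict with "vfov" (degrees; the focal length in pixels is half the picture's height over the tangent of half this angle, whatever the lens; pixels are square), "cx", "cy" (the principal point, pixels), "R" (3x3) and "t" (3): a world point X has camera coordinates R X + t. Camera axes: x right, y down, z forward; pixel columns grow to the right and rows downward; lengths in m; the calibration is good to about 2 mm. A picture is of the moment at which its call begins. camera_model takes no time and is no camera call.
A pose or a line that the arm cannot do raises arm.PlanningError and nothing moves.
- arm.sign_off(): hands the job in; it is judged then, once.
Readings, each from a call of its own:
- arm.read_time_s(): time.
- arm.read_joint_positions(): joint angles.
- arm.read_qvel(): joint speeds.
- arm.read_effort(): joint torques, N m.
- arm.read_ee_pos(): TCP position.
- arm.read_orientation(): TCP orientation.
- arm.read_contact_force(): force on the tool from outside, world axes, zero at the start.
- arm.read_ft_torque(): the same for the moment, N m.
- arm.read_finger_gap(): opening from 0.0 (shut) to 1.0 (fully open).
- arm.read_grasp_force(): force on a finger pad.
Only numpy, scipy, OpenCV 4.12 (cv2) and the standard library are available. Lean on these libraries where they do the work, as an engineer would, in place of code of your own. Each camera call takes 0.05 s, during which the arm holds its last target. There are 200 camera calls.

### The job

Take the bare aluminium block out of the inclined blue tray by its lug, drawing it straight out of its pocket, and lay it level in the grey packing tray as the missing block of the second course: squarely across the open gap, between the two lugs below and in line with the course. Set it down before letting go rather than dropping it, and leave all the other blocks and everything else on the bench where they are.

Things in the scene. Friction and masses are not known exactly. Their poses are not given: they have to be found in the camera images.
- block: The block to move: bare silver aluminium, 76 x 44 x 24 mm, with a square lug 16 x 16 x 22 mm high in the middle of its top, 0.18 to 0.29 kg. It starts in any one pocket of the blue tray, axes along the tray's (it may lie 1 mm off), its top face flush with the tray's so that only the lug stands out. Origin: underside centre; x along its length, z up through the lug.
- tray: Blue tray, 112 x 220 x 36 mm, fixed, inclined 0.52 rad, low edge towards the robot. Origin: underside centre; x up the slope, y level, to the left, z square out of its face. Three pockets 24 mm deep, 78 x 46 mm (1 mm free round a block), at y = -68, 0, +68 mm, length along x; face at z = 36 mm. Blocks come out only along its z.
- brass_block: Yellow brass block in another pocket of the blue tray, 76 x 44 x 24 mm, with a square lug 16 x 16 x 22 mm high in the middle of its top, 0.65 kg. Not to be moved. Origin: underside centre; x along its length, z up through the lug.
- dark_block: Black plastic block in another pocket of the blue tray, 76 x 44 x 24 mm, with a square lug 16 x 16 x 22 mm high in the middle of its top, 0.12 kg. Not to be moved. Origin: underside centre; x along its length, z up through the lug.
- pallet: Grey shallow packing tray, 306 x 60 mm, rim 14 mm high, fixed. Origin: underside centre; x along it, away from the robot, z up. Its lower course is three aluminium blocks in line at x = -102, 0, +102 mm, 26 mm gaps, tops 29 mm above the bench, lugs 22 mm higher. Above them, one block bridges the far gap; the near gap is open.
- gap (a point): Middle of the open near gap, between lower_near and lower_mid, level with their top faces; axes as pallet. The underside centre of block belongs here, its length along x: it then rests 25 mm on each lower block, between their two lugs, 5 mm free to each.
- lower_near: Block nearest the robot of the lower course, aluminium, same shape as block; not to be moved. Origin: underside centre; x along its length, z up through the lug.
- lower_mid: Middle block of the lower course, aluminium, same shape as block; not to be moved. Origin: underside centre; x along its length, z up through the lug.
- lower_far: Farthest block of the lower course, aluminium, same shape as block; not to be moved. Origin: underside centre; x along its length, z up through the lug.
- laid: Aluminium block already lying in the second course across the far gap; not to be moved. Origin: underside centre; x along its length, z up through the lug.
- hammer: Hand hammer lying on the bench, to be left alone. Origin: underside of the tool.
- oil: White oil bottle with red cap, 52 mm across, 130 mm high, to be left alone. Origin: centre of its underside.
- holder: Dark steel cup, 64 mm across, 90 mm high, with red-handled pliers standing up to 170 mm, to be left alone. Origin: centre of its underside.
- dish: Steel bowl with small fittings, 110 mm across, 30 mm high, to be left alone. Origin: centre of its underside.

How it is judged:
On the way, in this order (a step that is already met when the one before it is completed fails the run):
1. the aluminium block is held clear of its pocket (z of block in the frame of tray above 0.045 m and contact force between block and the fingers above 0.5 N), for 0.2 s.
2. the block, still held, has been set in its place across the open gap (x of block in the frame of gap between -0.008 and 0.008 m and y of block in the frame of gap between -0.007 and 0.007 m and z of block in the frame of gap between -0.003 and 0.006 m and angle between the x axis of block and the x axis of gap, either way round below 0.12 rad and contact force between block and the fingers above 0.5 N), for 0.1 s.
At the end, for the whole second after the job is handed in: The block lies released, at rest and level (0.06 rad) across the open gap: underside centre within 8 mm along and 7 mm across the course and -3 to +4 mm in height of the gap's middle, in line within 0.12 rad; the four blocks already laid are within 8 mm of their starts (x of block in the frame of gap between -0.008 and 0.008 m and y of block in the frame of gap between -0.007 and 0.007 m and z of block in the frame of gap between -0.003 and 0.004 m and angle between the x axis of block and the x axis of gap, either way round below 0.12 rad and angle between block's own z axis and vertical below 0.06 rad and linear speed of block below 0.02 m/s and distance of each of lower_near, lower_mid, lower_far, laid from where it was at the start of the episode below 0.008 m); the robot touches nothing.
It fails at once if one of the other two blocks in the blue tray is moved by more than 10 mm (distance of any of brass_block, dark_block from where it was at the start of the episode above 0.01 m).
It fails at once if a block already laid in the packing tray is moved by more than 15 mm (distance of any of lower_near, lower_mid, lower_far, laid from where it was at the start of the episode above 0.015 m).
It fails at once if the hammer, bottle, cup or bowl is moved by more than 25 mm (distance of any of hammer, oil, holder, dish from where it was at the start of the episode above 0.025 m).
It also fails if it takes over 42 s, if anything falls off the work surface, if the arm or the gripper's body presses on something with over 40 N, if the wrist force passes 120 N, or if a joint passes its speed limit or range.

## Working session

There is one attempt and no reset: what is moved stays moved. The work goes in short steps, each a Python script; the robot and the scene stay as the last script left them, time stands still between calls to the robot, and variables do not carry over. Pictures are saved under pics/ and viewed, at most 10 in all, crops included, and the job is handed in when it is done.

```bash
mkdir -p pics
python3 - <<'E'
from workcell import arm
import cv2
for n in("top","side"):
    cv2.imwrite(f"pics/{n}0.png",arm.capture(n)); print(n,arm.camera_model(n))
E
```

```text
top {'vfov': 45.7864026958296, 'cx': 275.92080203925855, 'cy': 214.62779157860595, 'R': array([[ 5.07060237e-02, -9.98713620e-01, -7.09438318e-05],
       [-9.71098103e-01, -4.92873578e-02, -2.33536358e-01],
       [ 2.33232445e-01,  1.19105935e-02, -9.72348068e-01]]), 't': array([-0.02285448,  0.58186402,  1.26958054])}
side {'vfov': 55.460487221440566, 'cx': 274.8112420785575, 'cy': 215.73685976927726, 'R': array([[ 0.83524404, -0.54948044,  0.02094364],
       [-0.35701284, -0.57086255, -0.73936309],
       [ 0.4182215 ,  0.61007147, -0.67298112]]), 't': array([-0.48896232,  0.24844716,  0.96596004])}
```

View pics/top0.png

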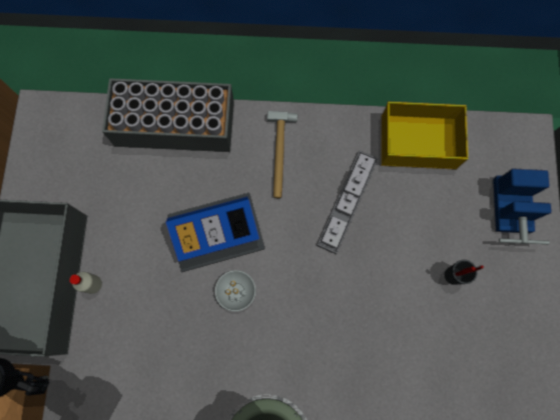

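View pics/side0.png

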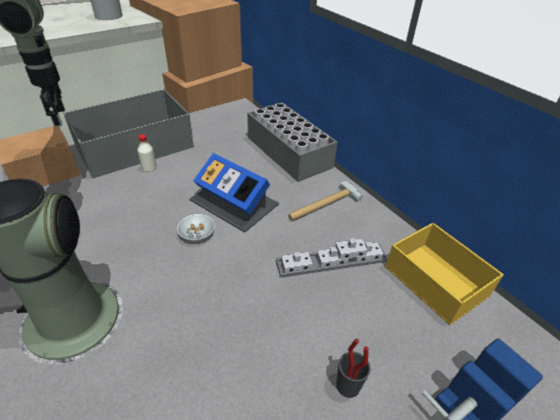

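Run:
```python
import cv2,numpy as np
def crop(n,x0,y0,w,h,s):
    im=cv2.imread(f"pics/{n}0.png")[y0:y0+h,x0:x0+w]
    im=cv2.resize(im,None,fx=s,fy=s,interpolation=cv2.INTER_NEAREST)
    for x in range((-x0)%10,w,10): cv2.putText(im,str(x0+x),(int(x*s),8),0,.3,(0,255,255)); cv2.line(im,(int((x+.5)*s),10),(int((x+.5)*s),15),(0,255,255))
    for y in range((-y0)%10,h,10): cv2.putText(im,str(y0+y),(0,int((y+.5)*s)+4),0,.3,(0,255,255))
    return im
cv2.imwrite("pics/t1.png",np.hstack([crop("top",162,185,98,110,5),crop("top",317,145,60,110,5)]))
cv2.imwrite("pics/s1.png",np.vstack([crop("side",185,145,122,72,5),crop("side",271,234,122,46,5)]))
```

```text
(no output)
```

View pics/t1.png

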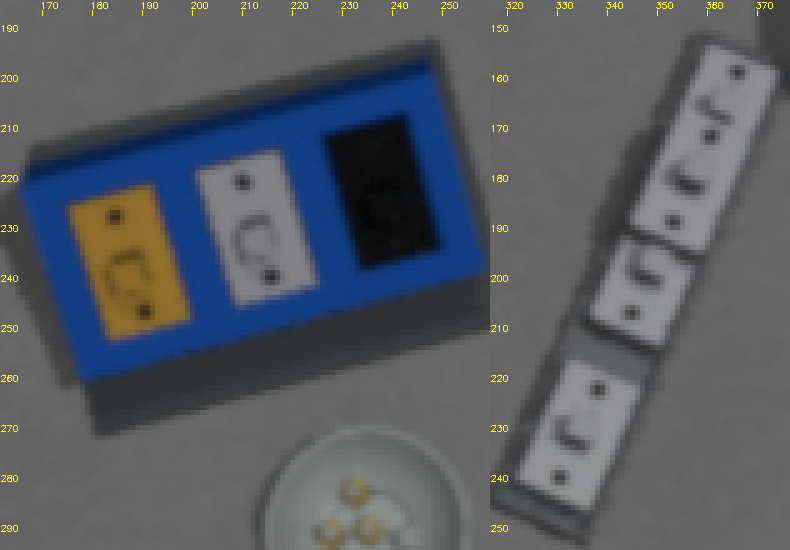

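View pics/s1.png

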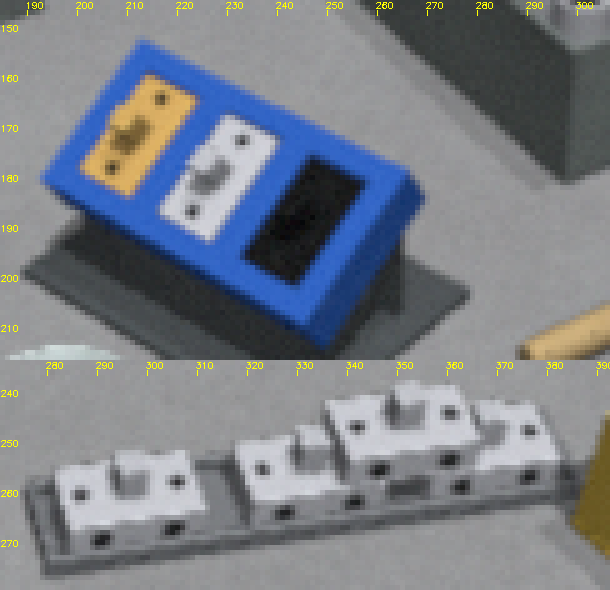

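The aluminium block is in the middle pocket. Its two top holes are at about (210,221) and (216,240) in the top view, and (231,172) and (221,187) in the side view. The open gap is at about (338,214) in the top view. I'll triangulate the holes and the corners of the blue face.

```bash
cat > h.py <<'E'
import cv2,numpy as np
from workcell import arm
im={n:cv2.imread(f"pics/{n}0.png") for n in("top","side")}
cam={n:arm.camera_model(n) for n in im}
def ray(n,p):
    c=cam[n]; f=210/np.tan(np.radians(c["vfov"]/2)); R=np.array(c["R"])
    d=R.T@np.array([(p[0]-c["cx"])/f,(p[1]-c["cy"])/f,1]); return -R.T@c["t"],d/np.linalg.norm(d)
def plane(n,p,z):
    o,d=ray(n,p); return o+d*(z-o[2])/d[2]
def tri(a,b):
    (o,d),(q,e)=ray("top",a),ray("side",b)
    s=np.linalg.lstsq(np.c_[d,-e],q-o,rcond=None)[0]; A=o+s[0]*d; B=q+s[1]*e
    return (A+B)/2,np.linalg.norm(A-B)
def hole(n,p,r=3):
    g=cv2.cvtColor(im[n],cv2.COLOR_BGR2GRAY).astype(float); p=np.array(p,float)
    for _ in range(4):
        x,y=np.meshgrid(np.arange(-r,r+1)+round(p[0]),np.arange(-r,r+1)+round(p[1]))
        w=g[y,x]; w=np.clip(np.percentile(w,60)-8-w,0,None)*(np.hypot(x-p[0],y-p[1])<r)
        p=np.array([(w*x).sum(),(w*y).sum()])/w.sum()
    return p
E
python3 - <<'E'
from h import *
np.set_printoptions(precision=4,suppress=True)
H={"alA":((210,220.6),(231.4,172.5)),"alB":((215.6,239.6),(221.3,186.8)),"brA":((184.5,227.5),(215.5,164)),"brB":((190.3,246.8),(205.5,177.8)),
"nearB":((330,240),(285.3,260.3)),"nearA":((338,222),(304.5,257.5)),"mid":((344.3,206.7),(321.6,255.3)),"laidB":((353,188.5),(340.7,246.7)),
"laidA":((360.5,171.5),(359.3,243.8)),"far":((366,158.7),(375.1,247.5))}
P={}
for k,(a,b) in H.items():
    a,b=hole("top",a),hole("side",b); X,e=tri(a,b); P[k]=X; z=.053 if 'laid' in k else .029
    print(k,a,b,X,"err",e, plane("top",a,z)[:2] if k[0] in "nmlf" else "", plane("side",b,z)[:2] if k[0] in "nmlf" else "")
for i,j in(("alA","alB"),("brA","brB"),("nearA","nearB"),("laidA","laidB")):
    d=P[i]-P[j]; print(i,"mid",(P[i]+P[j])/2,"len",np.linalg.norm(d),"yaw",np.arctan2(d[1],d[0]),"incl",np.arctan2(d[2],np.hypot(*d[:2])))
# blue face corners
C={}
for n in im:
    hsv=cv2.cvtColor(im[n],cv2.COLOR_BGR2HSV)
    box=np.zeros(hsv.shape[:2],np.uint8); (box.__setitem__((slice(185,275),slice(150,270)),255) if n=="top" else box.__setitem__((slice(145,220),slice(185,280)),255))
    v=hsv[...,2]; m=cv2.inRange(hsv,(100,120,100 if n=="top" else 150),(125,255,255))&box
    cs=max(cv2.findContours(m,cv2.RETR_EXTERNAL,cv2.CHAIN_APPROX_NONE)[0],key=cv2.contourArea)
    h=cv2.convexHull(cs); eps=1
    while len(q:=cv2.approxPolyDP(h,eps,True))>4: eps+=.3
    q=q[:,0].astype(float); pts=cs[:,0].astype(float); L=[]
    for i in range(4):
        a,b=q[i],q[(i+1)%4]; u=(b-a)/np.linalg.norm(b-a); nn=np.array([-u[1],u[0]])
        t=(pts-a)@u; sel=(abs((pts-a)@nn)<1.8)&(t>4)&(t<np.linalg.norm(b-a)-4)
        vx,vy,x,y=cv2.fitLine(pts[sel].astype(np.float32),cv2.DIST_HUBER,0,.01,.01).ravel()
        c=q.mean(0); nn=np.array([-vy,vx]); nn*=np.sign(nn@([x,y]-c)); L.append((nn,nn@[x,y]+.35))
    C[n]=np.array([np.linalg.solve(np.array([L[i-1][0],L[i][0]]),[L[i-1][1],L[i][1]]) for i in range(4)]); print(n,C[n])
def order(c): # start at leftmost, clockwise by angle
    m=c.mean(0); c=c[np.argsort(np.arctan2(*(c-m).T[::-1]))]; return c
a,b=order(C["top"]),order(C["side"]); print(a,b)
Q=[tri(x,y) for x,y in zip(a,b)]; 
for x,e in Q: print(x,e)
Q=np.array([x for x,_ in Q]); print("centre",Q.mean(0),[np.linalg.norm(Q[i]-Q[(i+1)%4]) for i in range(4)])
E
```

```text
alA [210.0903 220.9144] [232.9312 172.6014] [0.5451 0.1754 0.1161] err 0.0011113377506005403  
alB [215.7056 239.8541] [223.0293 186.6124] [0.501  0.1604 0.09  ] err 0.0009111701437716929  
brA [184.5078 227.8881] [216.7567 164.2603] [0.5231 0.2397 0.1169] err 0.0013895635188742135  
brB [190.4715 246.7795] [207.0256 177.9188] [0.4792 0.2246 0.0905] err 0.0011559198688452638  
nearB [330.4617 239.9901] [286.6335 260.513 ] [ 0.5275 -0.1455  0.0304] err 0.0006047145815907267 [ 0.528  -0.1457] [ 0.5279 -0.1444]
nearA [338.173  222.4451] [305.9241 257.8548] [ 0.5777 -0.1654  0.0301] err 0.0009614751243323237 [ 0.5784 -0.1658] [ 0.5778 -0.1646]
mid [344.811  207.1462] [323.0163 255.365 ] [ 0.6225 -0.1831  0.03  ] err 0.0003465088444504899 [ 0.623  -0.1833] [ 0.623  -0.1824]
laidB [353.2373 188.911 ] [341.9335 246.9037] [ 0.6694 -0.2023  0.0544] err 8.946154288475611e-05 [ 0.6698 -0.2024] [ 0.6704 -0.2014]
laidA [360.7122 171.6351] [360.538  244.1724] [ 0.7199 -0.222   0.0546] err 0.0009846432211545741 [ 0.7209 -0.2225] [ 0.7206 -0.2209]
far [366.1589 158.8549] [376.4109 247.6994] [ 0.7673
[... 493 characters left out ...]
515424175124117
top [[248.0761 198.9032]
 [258.7849 238.2904]
 [178.1763 260.615 ]
 [165.0887 221.3924]]
side [[266.1346 178.8368]
 [245.2486 209.5641]
 [193.0117 180.3171]
 [212.4252 152.6151]]
[[165.0887 221.3924]
 [248.0761 198.9032]
 [258.7849 238.2904]
 [178.1763 260.615 ]] [[193.0117 180.3171]
 [212.4252 152.6151]
 [266.1346 178.8368]
 [245.2486 209.5641]]
[0.5144 0.3227 0.0208] 0.08935619455109975
[0.5054 0.0827 0.2793] 0.11933077197606602
[0.5272 0.0277 0.1859] 0.07423342211372043
[ 0.5371  0.2559 -0.0988] 0.1568128681295748
centre [0.521  0.1723 0.0968] [np.float64(0.35287858793050825), np.float64(0.11054471410486542), np.float64(0.3650266073499702), np.float64(0.13889458445565298)]
```

```bash
cat > p.py <<'E'
import numpy as np
from workcell import arm
from scipy.spatial.transform import Rotation as Ro
def quat(x,z): x,z=np.array(x),np.array(z); return Ro.from_matrix(np.c_[x,np.cross(z,x),z]).as_quat()
c,s=np.cos,np.sin; T,I,Y=.330,.518,-.378
tx=np.array([c(I)*c(T),c(I)*s(T),s(I)]); tz=np.array([-s(I)*c(T),-s(I)*s(T),c(I)])
face=np.array([.5231,.1679,.1017]); G=face+.0025*tz
gap=np.array([.6003,-.1743,.029]); P=gap+[0,0,.0265]
gx=np.array([c(Y),s(Y),0]); D=np.array([0,0,-1.])
q1={k:quat(k*tx,-tz) for k in(1,-1)}; q2={k:quat(k*gx,D) for k in(1,-1)}
E
python3 - <<'E'
from p import *
np.set_printoptions(precision=2,suppress=True)
for k in(1,-1):
    for n,p,q in(("pre",G+.1*tz,q1),("G",G,q1),("over",P+[0,0,.15],q2),("P",P,q2)): print(k,n,p,arm.ik(p,q[k]))
print(arm.read_time_s())
E
```

```text
1 pre [0.48 0.15 0.19] [ 0.09 -0.05 -0.92  0.2   0.12  2.93]
1 G [0.52 0.17 0.1 ] [ 0.12  0.21 -0.94 -0.09  0.1   2.96]
1 over [ 0.6  -0.17  0.21] [-0.4   0.48 -0.02  1.07  0.    3.12]
1 P [ 0.6  -0.17  0.06] [-0.4   0.62 -0.2   0.75  0.    3.12]
-1 pre [0.48 0.15 0.19] [ 0.09 -0.05 -0.92  0.2   0.12 -0.21]
-1 G [0.52 0.17 0.1 ] [ 0.12  0.21 -0.94 -0.09  0.1  -0.19]
-1 over [ 0.6  -0.17  0.21] [-0.4   0.48 -0.02  1.07  0.   -0.02]
-1 P [ 0.6  -0.17  0.06] [-0.4   0.62 -0.2   0.75  0.   -0.02]
0.1
```

Run:
```python
from p import *
import cv2
arm.movep(G+.13*tz+[0,0,.06],q1[-1]); arm.move_gripper(.5)
arm.servo_line(G+.05*tz)
hit=arm.servo_line(G,v=.04,until_force=8)
print("hit",hit,(arm.read_ee_pos()-face)@tz,arm.read_ee_pos()-G)
cv2.imwrite("pics/s2.png",cv2.resize(arm.capture("side")[110:230,170:330],None,fx=5,fy=5))
print(arm.read_contact_force(),arm.read_time_s())
```

```text
hit False 0.002682071788888314 [9.85160873e-05 7.54679700e-06 2.64073740e-04]
[-0.25859836 -0.33045147  0.47620059] 4.85
```

View pics/s2.png

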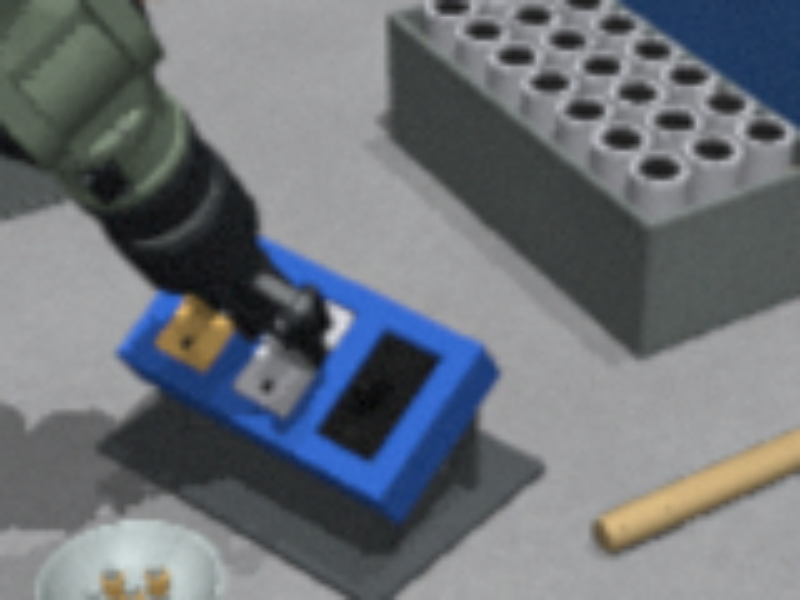

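The fingers straddle the lug of the aluminium block, at about (300,310) in the crop. I'll close the gripper and draw the block out along the tray normal.

Run:
```python
from p import *
import cv2
arm.move_gripper(0.0,60)
print(arm.read_finger_gap(),arm.read_grasp_force(),arm.read_contact_force())
j=arm.servo_line(G+.04*tz,v=.03,until_force=25)
print(j,arm.read_ee_pos()-G,arm.read_contact_force(),arm.read_grasp_force())
if not j:
    arm.servo_line(G+.11*tz,v=.1)
    print(arm.read_finger_gap(),arm.read_grasp_force(),arm.read_contact_force())
    arm.movep((G+.11*tz)*.5+P*.5+[0,0,.10],Ro.slerp if 0 else q2[-1])
    arm.movep(P+[0,0,.09],q2[-1])
arm.wait(.3)
a=arm.capture("side"); cv2.imwrite("pics/side3.png",a); b=arm.capture("top"); cv2.imwrite("pics/top3.png",b)
cv2.imwrite("pics/c3.png",np.vstack([cv2.resize(x,None,fx=2.5,fy=2.5,interpolation=2) for x in(a[180:290,240:400],b[140:260,280:440])]))
print(arm.read_contact_force(),arm.read_time_s())
```

```text
0.17246148723900107 58.61935615539551 [-2.32097437 -3.3105053   4.01192404]
False [-0.01879299 -0.00642232  0.03456581] [ 1.30781833  0.61846188 -1.77107316] 58.711636662483215
0.16801424116883873 58.70330035686493 [-0.29650533 -0.86896838 -2.52142676]
[ 0.82096048 -0.26395325 -2.46459415] 9.525
```

View pics/c3.png

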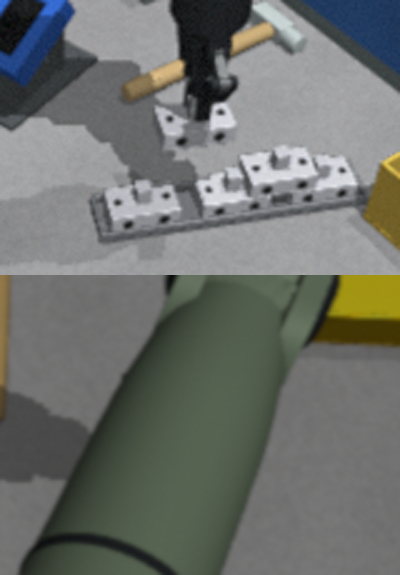

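The block is held and looks level above the gap. Its top holes are at about (308,227) and (328,226) in the side picture. I'll use those to check its offset in the grip.

Run:
```python
import h; from h import *; from p import *
im["side"]=cv2.imread("pics/side3.png")
gy=np.array([-gx[1],gx[0],0]); A=[]
z=arm.read_ee_pos()[2]-.0025; print("z",z,arm.read_ee_pos()-P)
for p in((307.3,227.3),(328.3,225.3)):
    a=hole("side",p,2.6); X=plane("side",a,z); A.append(X); d=X-gap; print(a,d@gx,d@gy)
m=(A[0]+A[1])/2-gap; d=A[1]-A[0]; print("off",m@gx,m@gy,"len",np.linalg.norm(d),"yaw",np.arctan2(d[1],d[0]))
print("reference laid, side only:",[(plane("side",hole("side",p),.053)-gap)@gx for p in((342,247),(360.5,244))],[(plane("side",hole("side",p),.053)-gap)@gy for p in((342,247),(360.5,244))])
```

```text
z 0.14360667970190985 [0.00024043 0.00069688 0.09060668]Traceback (most recent call last):
  File "<stdin>", line 6, in <module>
  File "h.py", line 18, in hole
    w=g[y,x]; w=np.clip(np.percentile(w,60)-8-w,0,None)*(np.hypot(x-p[0],y-p[1])<r)
      ~^^^^^
IndexError: arrays used as indices must be of integer (or boolean) type
```

Run:
```python
from h import *; from p import *
im["side"]=cv2.imread("pics/side3.png")
gy=np.array([-gx[1],gx[0],0]); A=[]
z=arm.read_ee_pos()[2]-.0025
for p in((307.3,227.3),(328.3,225.3)):
    a=hole("side",p,3); X=plane("side",a,z); A.append(X); d=X-gap; print(a,d@gx,d@gy)
m=(A[0]+A[1])/2-gap; d=A[1]-A[0]; print("off",m@gx,m@gy,"len",np.linalg.norm(d),"yaw",np.arctan2(d[1],d[0]))
for p in((342,247),(360.5,244)): d=plane("side",hole("side",p),.053)-gap; print("laid",d@gx,d@gy)
```

```text
[307.84944238 226.44749071] -0.026878252934450855 0.0053425130756377375
[327.72571942 224.3764988 ] 0.025222421409238853 0.0035122291603037273
off -0.0008279157626060025 0.0044273711179707315 len 0.05213281314371916 yaw -0.41311531429872683
laid 0.07517326892158145 0.0007386294172220311
laid 0.12896670973536298 0.0011165406078968332
```

Run:
```python
from h import *; from p import *
P=P+.0008*gx
arm.servo_line(P+[0,0,.012],v=.06); arm.wait(.3)
print(arm.read_ee_pos()-P, arm.read_contact_force())
j=arm.servo_line(P-[0,0,.004],v=.012,until_force=5)
print(j,arm.read_ee_pos()-P,arm.read_contact_force(),arm.read_ft_torque()); arm.wait(.3)
a=arm.capture("side"); cv2.imwrite("pics/side4.png",a)
cv2.imwrite("pics/c4.png",cv2.resize(a[215:290,265:395],None,fx=6,fy=6,interpolation=2))
print(arm.read_contact_force(),arm.read_time_s())
```

```text
[ 8.45202733e-05 -4.57378491e-05  1.21962928e-02] [ 1.27827128  0.22462393 -1.07645654]
True [-6.56215590e-05 -8.13671947e-05  9.92359597e-04] [-1.31631881 -0.49067205  4.32433452] [0.08043141 0.06064954 0.07991301]
[-1.22501639  0.7008244   5.53693795] 12.525
```

View pics/c4.png

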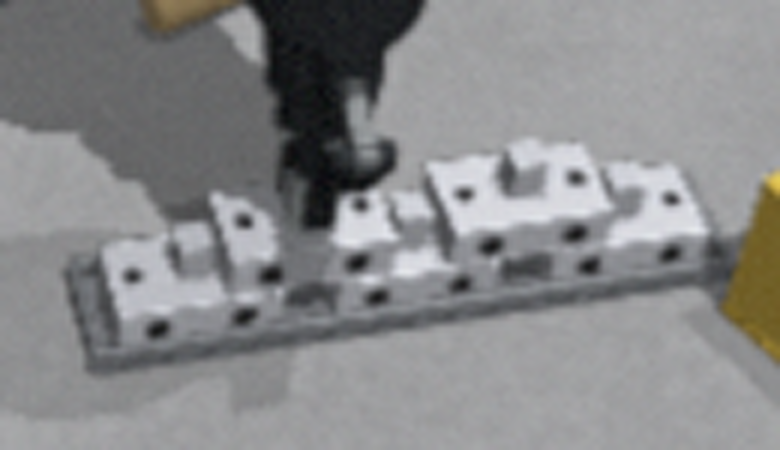

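The block is seated across the gap between the two lugs. Its top holes are at about (305,251) and (325,248) in the full picture. I'll check its position, then release.

```bash
cat > chk.py <<'E'
from h import *; from p import *
gy=np.array([-gx[1],gx[0],0])
def chk(f,n,z,pts):
    im[n]=cv2.imread(f); A=[plane(n,hole(n,p),z)-gap for p in pts]; m=(A[0]+A[1])/2; d=A[1]-A[0]
    print(n,"off mm",1e3*m@gx,1e3*m@gy,"len",np.linalg.norm(d),"dyaw",np.arctan2(d@gy,d@gx)); return m
E
python3 - <<'E'
from chk import *
m=chk("pics/side4.png","side",.053,((305.3,251.4),(324.8,248.8)))
chk("pics/side4.png","side",.053,((342,247),(360.5,244)))
if abs(m@gx)<.005 and abs(m@gy)<.005:
    arm.move_gripper(.5); p=arm.read_ee_pos(); arm.servo_line(p+[0,0,.1],v=.08)
    arm.goto_joints([.6,.1,-.5,1.2,0,0]); arm.wait(.3)
    a,b=arm.capture("side"),arm.capture("top"); cv2.imwrite("pics/side5.png",a); cv2.imwrite("pics/top5.png",b)
    cv2.imwrite("pics/c5.png",np.hstack([cv2.resize(a[215:315,265:395],None,fx=4,fy=4,interpolation=2),cv2.resize(b[150:250,315:380],None,fx=4,fy=4,interpolation=2)]))
    print(arm.read_time_s(),arm.read_contact_force())
E
```

```text
side off mm 0.11492206235137856 10.902891875823077 len 0.05662308750157045 dyaw 0.2589137100683675
side off mm 102.05886949632593 0.8908343319715665 len 0.05381909870010458 dyaw 0.007335215000070411
```

Run:
```python
from chk import *
im["side"]=cv2.imread("pics/side4.png")
for p in((305.3,251.4),(324.8,248.8)):
    for q in(np.array(p),hole("side",p,3),hole("side",p,2)):
        d=plane("side",q,.053)-gap; print(q,1e3*d@gx,1e3*d@gy)
g=cv2.cvtColor(im["side"],cv2.COLOR_BGR2GRAY); print(g[245:256,299:312]); print(g[243:254,318:332])
```

```text
[305.3 251.4] -27.40998330096331 3.02256153862619
[305.29595016 251.2211838 ] -27.252960335005003 3.654269755923552
[305.16410256 251.37001972] -27.7415369032457 3.1952704204600955
[324.8 248.8] 27.064406529215074 2.532476385312514
[323.27514231 244.65616698] 27.48280445970776 18.1515139957226
[324.54248366 248.33333333] 26.881637732796726 4.3180188595724776
[[104 104 102 105 106 104 103  94  92  99 103  96  59]
 [102 113 113 105 106 112 109 104 104 109 106  98  57]
 [103 158 173 135 118 118 118 112 108 110 111 105  87]
 [ 96 171 195 180 172 173 170 138 113 109 107 110 100]
 [ 82 132 177 187 189 186 186 174 138 119 111 109 107]
 [ 76  95 168 192 187 155 137 152 170 172 140 114 109]
 [ 89  90 166 190 176 112  67  86 165 189 177 137 110]
 [134  98 128 180 183 120  68  71 161 192 189 146 114]
 [160 113  91 170 194 176 168 168 183 191 192 176 132]
 [177 126  92 164 189 191 189 188 188 191 188 159 121]
 [179 137  96 129 175 190 190 190 188 190 190 176 136]]
[[ 14  14  22  21  30  28  51  55  52  46  34  49 100 149]
 [ 16  13  10  22  20  27  36  36  28  32  61 121 150 159]
 [ 11  19  25  20  11  19  20  14  29  63 122 153 160 162]
 [ 20  10  24  31  32  44  44  46 106 152 163 163 166 168]
 [ 16  24  30  75 108 134 124 134 180 209 182 161 186 202]
 [ 21  17  39 112 174 157  97  89 165 205 185 153 159 196]
 [ 24  15  47 145 198 162  90  68 149 201 209 176 134 186]
 [ 31  24  57 162 211 207 171 157 193 216 217 168 112 187]
 [ 23  20  66 171 210 218 207 207 215 215 214 172 110 136]
 [ 30  38 102 185 216 216 216 213 215 218 217 212 143 105]
 [ 88  98 133 197 215 218 216 216 216 217 220 219 171 126]]
```

The second hole fix had latched onto the finger. By the pixel values it is at (324.5,248.6), so the block sits about 2.5 mm to +y of the course line and is otherwise right. I'll lift slightly, shift 2 mm, reset and release.

Run:
```python
from chk import *
p=arm.read_ee_pos(); p[:2]=(P+.0008*gx)[:2]
arm.servo_line(p+[0,0,.006],v=.03); arm.servo_line(p-.0022*gy+[0,0,.006],v=.02); arm.wait(.2)
j=arm.servo_line(p-.0022*gy-[0,0,.004],v=.012,until_force=5); arm.wait(.4)
print(j,arm.read_ee_pos()-p,arm.read_grasp_force(),arm.read_contact_force())
if j:
    arm.move_gripper(.5); arm.servo_line(arm.read_ee_pos()+[0,0,.1],v=.08)
    arm.goto_joints([.6,.1,-.5,1.2,0,0]); arm.wait(.3)
    a,b=arm.capture("side"),arm.capture("top"); cv2.imwrite("pics/side5.png",a); cv2.imwrite("pics/top5.png",b)
    cv2.imwrite("pics/c5.png",np.hstack([cv2.resize(a[215:315,265:395],None,fx=4,fy=4,interpolation=2),cv2.resize(b[150:250,315:380],None,fx=4,fy=4,interpolation=2)]))
print(arm.read_time_s(),arm.read_contact_force())
```

```text
True [-8.70038120e-04 -2.08912853e-03 -1.14718042e-05] 59.61621701717377 [-0.33981368 -0.21171815  6.3508808 ]
18.5583 [-0.41456579 -0.06883939 -1.00011773]
```

View pics/c5.png

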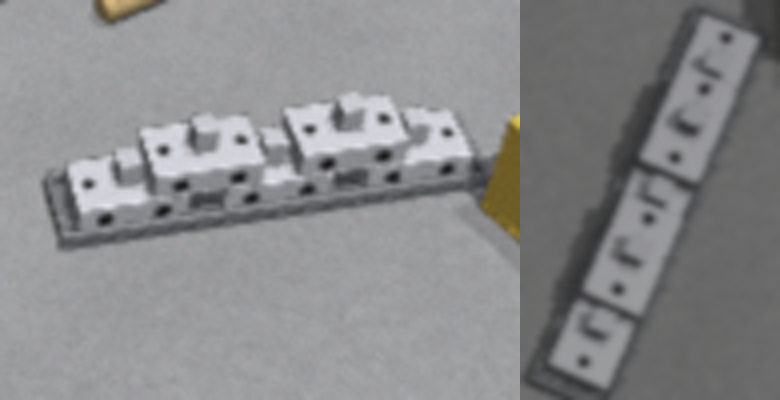

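The block lies level and released. Its holes are at about (306,252) and (325,249) in the side view, and (339,222) and (347,204) in the top view.

Run:
```python
from chk import *
r=[chk("pics/side5.png","side",.053,((305.5,252),(325,249.5))),chk("pics/top5.png","top",.053,((339.2,221.9),(347,204)))]
chk("pics/side5.png","side",.053,((342,247),(360.5,244))); chk("pics/top5.png","top",.053,((353.2,188.9),(360.7,171.6)))
if all(abs(m@gx)<.004 and abs(m@gy)<.004 for m in r): arm.sign_off(); print("signed")
```

```text
side off mm -0.7564767931624695 0.32965104401871564 len 0.05427299216751702 dyaw -0.003496974290739366
top off mm -0.013878661266642861 -0.8919081507529656 len 0.05413811894734295 dyaw 0.003292106185196547
side off mm 102.09072350107917 0.8725359687233758 len 0.05384009378578687 dyaw 0.006759351835663508
top off mm 102.39521652942544 -0.4061697301885714 len 0.0549718293242804 dyaw 0.0055857767931556555
the job is handed in; nothing more can be done
signed
```

The aluminium block was set down, released and lies across the near gap within about 1 mm and 0.004 rad by both cameras; the job was handed in at about 19 s, and I saw no shift in the laid blocks.

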